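Load the work lamp's cell and hold its bayonet cap home

TASK

Put the large battery cell into the upright tube of the work lamp, let it go, then fit the bayonet cap (the one with the bar grip): line its lugs up with the two notches in the rim, push it in against the spring and turn it a quarter turn clockwise (seen from above) to the stop. The cap's catch is worn, so finish still gripping the cap and pressing its flange down on the tube's rim, turned to the stop. Leave the small cell and the round-knobbed dust plug where they stand.

Things in the scene. Friction and masses are not known exactly. Their poses are not given: they have to be found in the camera images.
- lamp: Fixed grey work lamp standing lens-down on a 120 mm square plywood cradle, its aluminium battery tube (66 mm outside, bore 43 mm) pointing straight up, rim 100 mm above the table. A black carrying handle stands out to 80 mm from the axis on its +x side, below 80 mm height. Origin: underside centre, on the tube's axis; z up.
- mouth (a point): Centre of the tube's rim (top face), axes as the lamp's; z up. Two open notches, 10 mm wide at the bore, wider outwards, cut the rim on its +x (handle) and -x sides. Under the 6 mm rim lip a pocket runs clockwise (from above) from each to a stop, where the cap has turned about 1.48 rad; the other way is blocked. Cap seated: cap's origin 18 mm below this point.
- spring (a joint): Travel (m) of the sprung contact plate at the bottom of the tube: 0 unloaded, up to 0.014 pressed down. Its face is 69 mm below the rim when unloaded, so the loaded large cell's top lies 8 mm below the rim. It takes 3 N to start moving plus 0.9 N per mm; with cell in and cap seated it reads about 0.010 and pushes back with 12 N.
- cell: Large battery cell, a cylinder 33 mm in diameter and 61 mm tall (the last 2 mm a small nub on top), black sleeve with steel ends, 0.14 kg, standing upright, nub up. Origin: underside centre, z up. Let go with its lower part in the tube, it slides down on to the spring plate.
- cap: Grey bayonet cap, upright on its plug, 0.07 kg. Origin: centre of the plug's underside, z up. Plug 39 mm in diameter, 18 mm long, chamfered; above it a flange 58 mm in diameter, 5 mm thick; on top the bar grip. Two steel lugs (6 mm wide, 2 to 7 mm above the origin) stick out along +x and -x to 25.5 mm, hidden under the flange from above. A half turn makes no difference.
- bar (a point): Centre of the cap's aluminium bar grip, 35 mm above the cap's origin, same axes. The bar is 50 mm long along x (in line with the lugs), 14 mm wide along y and 24 mm tall, standing on the flange. Pressed home, the flange lies on the rim; turned but not pressed, the spring lifts the cap 5 mm, until the lugs meet the lip.
- small_cell: Small cell, 22 mm in diameter and 45 mm tall, standing upright; not to be used. Origin: underside centre.
- plug: Grey dust plug without lugs, flange 52 mm in diameter, round knob 22 mm in diameter on top, 34 mm tall; not to be used. Origin: underside centre.
Things that resemble listed ones, but are neither listed nor needed, are in the scene too. Leave any orange or yellow look-alike of the cell alone.

How it is judged:
On the way, in this order (a step that is already met when the one before it is completed fails the run):
1. the large cell is let go inside the tube, resting on the spring plate (horizontal distance between cell and mouth below 0.008 m and z of cell in the frame of mouth below -0.063 m and contact force between the fingers and cell below 0.1 N and angle between cell's own z axis and vertical below 0.2 rad), for 0.1 s.
2. the cap's plug is in the tube with its lugs in the notches, not yet turned (horizontal distance between cap and mouth below 0.004 m and z of cap in the frame of mouth below -0.006 m and angle between the x axis of cap and the x axis of mouth, either way round below 0.3 rad), for 0.05 s.
At the end, for the whole second after the job is handed in: The large cell is in the tube under the cap; the cap is on the tube's axis (4 mm), upright, its flange within 2.5 mm of the rim, turned at least 1.2 rad from the notches, the spring plate pressed down more than 7 mm, and the fingers still hold the cap (over 3 N), which is at rest (horizontal distance between cell and mouth below 0.008 m and horizontal distance between cap and mouth below 0.004 m and z of cap in the frame of mouth below -0.0155 m and angle between cap's own z axis and vertical below 0.06 rad and angle between the x axis of cap and the x axis of mouth, either way round above 1.2 rad and value of joint spring above 0.007 m and contact force between the fingers and cap above 3 N and linear speed of cap below 0.02 m/s); the arm keeps its last pose, push and grip.
It fails at once if the small cell is moved more than 30 mm or tipped (distance of small_cell from where it was at the start of the episode above 0.03 m or angle between small_cell's own z axis and vertical above 0.5 rad).
It fails at once if the dust plug is moved more than 30 mm or tipped (distance of plug from where it was at the start of the episode above 0.03 m or angle between plug's own z axis and vertical above 0.5 rad).
It also fails if it takes over 58 s, if anything falls off the work surface, if the arm or the gripper's body presses on something with over 40 N, if the wrist force passes 120 N, or if a joint passes its speed limit or range.

ROBOT

A 7-joint arm with a two-finger parallel gripper is mounted at the origin on the work surface. World frame = base frame: x ahead of the robot, y to its left, z up, the work surface at z = 0. Lengths are in m, angles in rad, forces in N, time in s.
With the tool pointing down it reaches from about 0.35 to 0.9 m from the base axis. Payload 8.1 kg.
Tool frame: the origin (TCP) lies between the finger pads; the fingertips stand 22 mm ahead of it and the grasp point (between the pads) lies 3 mm ahead of it (arm.tip_reach is the distance from the TCP to the fingertips, in m); z points along the fingers, y is the line along which they close (so a half turn about z gives the same grasp; the last joint's range is limited). The gripper opens to 92 mm and grips with 3 to 60 N. Pads are 19 mm wide; open, the fingers measure 130 mm over their backs; the gripper's body (75 mm by 190 mm) begins 47 mm behind the grasp point.
Start: joints at [1.023, 0.434, 0.025, 1.573, -0.012, 1.134, -0.075], TCP at [0.269, -0.564, 0.249] pointing down, gripper open.
Joint ranges: [-2.62, 2.62], [-0.44, 2.09], [-1.27, 1.32], [0.08, 2.57], [-1.32, 4.46], [0.12, 2], [-2.74, 2.74]. Speed limits (rad/s): [2.22, 2.22, 3.01, 3.01, 3.14, 3.14, 3.14].

INTERFACE

Orientations are given as a rotation vector (axis times angle).
In Python, from cell import telemetry, vision, job, arm gives the robot as it stands. The module is installed in compiled form; this text tells all that it offers.
- The arm moves only by the shell command python3 -m creep 'ROWS' [FORCE]. ROWS is text: rows parted by semicolons, each of 7 numbers parted by spaces: the finger opening in cm, from 0 to 9.18, then the shift along the tool's x, y, z in cm, then the turn, a rotation vector about the tool's x, y, z in degrees. A call has 1 to 5 rows; each row is the pose to reach, as a shift and turn from the pose commanded when the call began, along the tool's axes at that moment; what a row does not reach only later rows make up. A row lasts 1/8 s, in which the tool goes at most 62.5 mm and 10.7 degrees, less where a joint would pass 70% of its speed; a pose out of reach is approached as far as the arm can. A call with a gripper value outside its range is refused whole. The fingers move at their own pace and stop on an object; FORCE is the grip in N (left out, the last holds). Time passes only in rows, so rows that repeat a pose let the fingers close. It gives the time, the measured TCP pose, the force, the opening and the grip force at its end, in the units of the state.
- telemetry.observe(): the state, without advancing time (a new reading comes with each control period).
- vision.get_image(name): name is "side" or "top"; returns the picture (400x640x3 uint8, red, green, blue); there is no depth.
- vision.camera_info(name): a dict with "fov_y" (degrees; the focal length in pixels is half the picture's height over the tangent of half this angle, whatever the lens; pixels are square), "cx", "cy" (the principal point, pixels), "extrinsics" (4x4, takes a point from camera to world coordinates). Camera axes: x right, y down, z forward; pixel columns grow to the right and rows downward; lengths in m; the calibration is good to about 2 mm. A picture is of the moment at which its call begins. camera_info takes no time and is no camera call.
- job.sign_off(): hands the job in; it is judged then, once.
The state is a dict: "clock": time; "joints": joint angles; "dq": joint speeds; "joint_efforts": joint torques, N m; "position": TCP position; "ee_rot": TCP orientation; "force": force on the tool from outside, world axes, zero at the start; "ft_torque": the same for the moment, N m; "width": opening from 0.0 (shut) to 1.0 (fully open); "gripper_force": force on a finger pad.
Only numpy, scipy, OpenCV 4.12 (cv2) and the standard library are available. Lean on these libraries where they do the work, as an engineer would, in place of code of your own. Each camera call takes 0.05 s, during which the arm holds its last target. There are 200 camera calls.

## Working session

There is one attempt and no reset: what is moved stays moved. The work goes in short steps, Python scripts to look and compute and a shell command to move; the robot and the scene stay as the last step left them, time stands still between calls to the robot, and variables do not carry over. Pictures are saved under pics/ and viewed, at most 10 in all, crops included, and the job is handed in when it is done.

```bash
mkdir -p pics; python3 - <<'E'
from cell import telemetry, vision, job, arm
import cv2, numpy as np
np.set_printoptions(precision=4,suppress=True)
for n in("side","top"):
    im=vision.get_image(n); cv2.imwrite(f"pics/{n}0.png",im[:,:,::-1])
    c=vision.camera_info(n); print(n,c)
s=telemetry.observe(); print(s, arm.tip_reach)
E
```

```text
side {'fov_y': 50.64341933384933, 'cx': 319.49100837230725, 'cy': 201.84671050516832, 'extrinsics': array([[-0.9504, -0.168 ,  0.2616,  0.3114],
       [-0.3109,  0.5261, -0.7915,  0.6453],
       [-0.0046, -0.8336, -0.5523,  0.5314],
       [ 0.    ,  0.    ,  0.    ,  1.    ]])}
top {'fov_y': 55.81225007995952, 'cx': 325.517129941372, 'cy': 195.40376452762905, 'extrinsics': array([[ 0.024 , -0.9854,  0.1683,  0.3999],
       [-0.9992, -0.0291, -0.0275,  0.0345],
       [ 0.032 , -0.1675, -0.9854,  0.9788],
       [ 0.    ,  0.    ,  0.    ,  1.    ]])}
{'clock': 0.1, 'joints': array([ 1.0234,  0.4351,  0.025 ,  1.574 , -0.0116,  1.134 , -0.0751]), 'dq': array([ 0.    ,  0.0001,  0.0009, -0.0016, -0.0004, -0.0001, -0.0006]), 'joint_efforts': array([  0.0019, -66.9128,   0.9873, -31.5142,  -0.0607,   0.0374,
         0.0001]), 'position': array([ 0.2687, -0.5639,  0.2481]), 'ee_rot': array([-3.063 , -0.6926,  0.0007]), 'force': array([ 0.0981, -0.2377, -0.4281]), 'ft_torque': array([ 0.0392, -0.0006,  0.034 ]), 'gripper_force': 0.0, 'width': 0.9964465814124759} 0.022
```

View pics/side0.png

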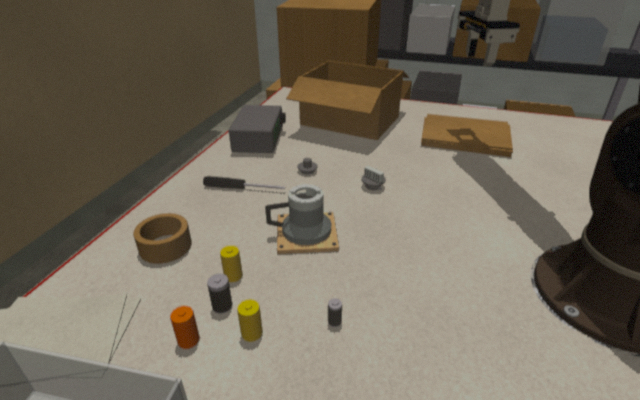

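View pics/top0.png

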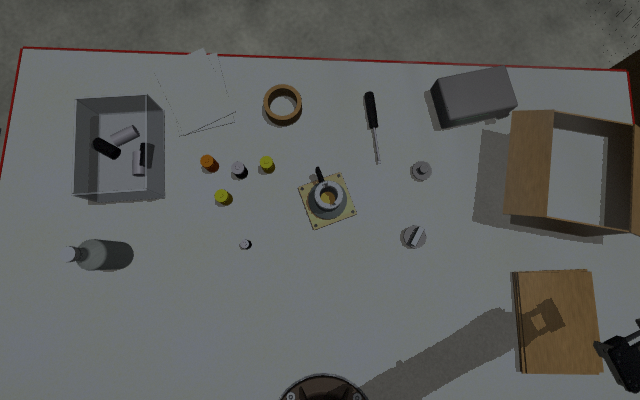

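The side view shows the large cell at (220,293), the lamp tube mouth at about (306,192) and the barred cap at (373,178). In the top view they are at (238,170), (329,195) and (413,237). Next I'll view enlarged crops.

```bash
cat > mos.py <<'E'
import cv2, numpy as np
def mosaic(tiles,out,w=66,h=74,s=4):
    # tiles: rows of (img,(x0,y0)); ticks each 10 px
    rows=[]
    for r in tiles:
        ts=[]
        for im,(x0,y0) in r:
            c=cv2.resize(im[y0:y0+h,x0:x0+w],None,fx=s,fy=s,interpolation=cv2.INTER_CUBIC)
            c=np.clip(c.astype(float)*1.3,0,255).astype(np.uint8)
            for x in range(-(-x0//10)*10,x0+w,10):
                cv2.line(c,(int((x-x0+.5)*s),0),(int((x-x0+.5)*s),6),(0,0,255),1); cv2.putText(c,str(x),(int((x-x0)*s)-8,16),0,.3,(0,0,255),1)
            for y in range(-(-y0//10)*10,y0+h,10):
                cv2.line(c,(0,int((y-y0+.5)*s)),(6,int((y-y0+.5)*s)),(0,0,255),1); cv2.putText(c,str(y),(8,int((y-y0+.5)*s)+3),0,.3,(0,0,255),1)
            c[:, -1]=255; c[-1]=255; ts.append(c)
        rows.append(np.hstack(ts))
    cv2.imwrite(out,np.vstack(rows))
E
python3 - <<'E'
import cv2
from mos import mosaic
t=cv2.imread("pics/top0.png"); s=cv2.imread("pics/side0.png")
mosaic([[(t,(205,135)),(t,(297,158)),(t,(380,200))],[(s,(187,256)),(s,(266,172)),(s,(340,145))]],"pics/m0.png")
E
```

```text
(no output)
```

View pics/m0.png

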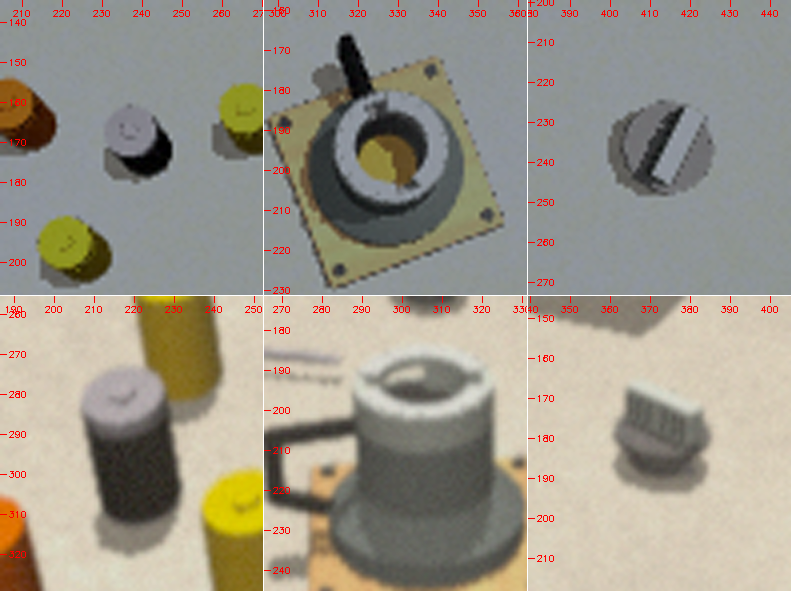

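The crops give these centres, as top view then side view. Cell top (237.0,166.8) and (217.2,279.7); rim (328.2,194.2) and (305.2,193.0); bar top (417,236) and (373.8,169.8). The notches are at tile (376,106) and (406,183).

```bash
cat > geo.py <<'E'
import cv2, numpy as np
from cell import vision
np.set_printoptions(precision=4,suppress=True)
C={n:vision.camera_info(n) for n in("side","top")}
def P(n):
    c=C[n]; f=200/np.tan(np.radians(c["fov_y"]/2))
    K=np.array([[f,0,c["cx"]],[0,f,c["cy"]],[0,0,1]]); return K,np.linalg.inv(c["extrinsics"])[:3]
def tri(t,s):
    X=cv2.triangulatePoints(*[K@E for K,E in(P("top"),P("side"))],np.array(t,float),np.array(s,float)); return (X[:3]/X[3]).ravel()
def onz(n,p,z):
    K,_=P(n); E=C[n]["extrinsics"]; d=E[:3,:3]@np.linalg.inv(K)@[*p,1]; o=E[:3,3]; return o+d*(z-o[2])/d[2]
def proj(n,X):
    K,E=P(n); p=K@E@[*X,1]; return p[:2]/p[2]
E
python3 - <<'E'
from geo import *
for k,t,s,z in [("cell",(237,166.8),(217.2,279.7),.06),("rim",(328.2,194.2),(305.2,193),.1),("bartop",(417,236),(373.8,169.8),.047)]:
    X=tri(t,s); print(k,X,"reproj",proj("top",X)-t,proj("side",X)-s,onz("top",t,z),onz("side",s,z))
tp=lambda x,y,x0,y0,tx,ty:(x0+(x-tx)/4-.5,y0+(y-ty)/4-.5)
A=onz("top",tp(376,106,297,158,264,0),.1);B=onz("top",tp(406,183,297,158,264,0),.1)
print("notch",A,B,np.degrees(np.arctan2(*(A-B)[[1,0]])),"mid",(A+B)/2)
A=onz("top",tp(698,108,380,200,528,0),.047);B=onz("top",tp(659,184,380,200,528,0),.047)
print("bar",A,B,np.degrees(np.arctan2(*(A-B)[[1,0]])),np.linalg.norm(A-B))
A=onz("side",tp(634,382,340,145,528,296),.047);B=onz("side",tp(696,414,340,145,528,296),.047)
print("bar side",A,B,np.degrees(np.arctan2(*(A-B)[[1,0]])),np.linalg.norm(A-B))
for n,p in(("small",(245,244)),("orange",(208,163)),("y1",(267,163)),("y2",(222,197)),("plug",(421,170))): print(n,onz("top",p,.05))
E
```

```text
cell [0.6214 0.2301 0.059 ] reproj [0.1637 0.5023] [-0.6398 -0.1426] [0.6224 0.2303 0.06  ] [0.6196 0.2309 0.06  ]
rim [0.5528 0.0035 0.0981] reproj [0.0598 0.2604] [-0.26  -0.042] [0.5531 0.0037 0.1   ] [0.5512 0.0062 0.1   ]
bartop [ 0.4633 -0.2215  0.0442] reproj [0.0336 0.2454] [-0.2082 -0.0216] [ 0.4637 -0.2207  0.047 ] [ 0.462  -0.2167  0.047 ]
notch [0.5774 0.013  0.1   ] [ 0.5317 -0.0058  0.1   ] 22.369773159305613 mid [0.5546 0.0036 0.1   ]
bar [ 0.4877 -0.2337  0.047 ] [ 0.4401 -0.2085  0.047 ] -27.86142678991386 0.05381738409717085
bar side [ 0.4835 -0.2292  0.047 ] [ 0.441  -0.2026  0.047 ] -32.040977442048174 0.0501361300459537
small [0.4332 0.2011 0.05  ]
orange [0.6323 0.3052 0.05  ]
y1 [0.637 0.158 0.05 ]
y2 [0.547  0.2644 0.05  ]
plug [ 0.6313 -0.233   0.05  ]
```

```bash
cat > plan.py <<'E'
# python3 plan.py x y z heading_of_tool_x : prints shift (cm) and turn (deg) in tool axes
import sys, numpy as np
from scipy.spatial.transform import Rotation as R
from cell import telemetry
x,y,z,h=map(float,sys.argv[1:5])
s=telemetry.observe(); r=R.from_rotvec(s["ee_rot"]); a=np.radians(h)
T=R.from_matrix(np.array([[np.cos(a),np.sin(a),0],[np.sin(a),-np.cos(a),0],[0,0,-1]]))
X=r.as_matrix()[:,0]
print("t%.2f"%s["clock"],"pos",s["position"].round(4),"head%.1f"%np.degrees(np.arctan2(X[1],X[0])),"F",s["force"].round(1),"w%.3f g%.1f"%(s["width"]*9.2,s["gripper_force"]))
print("  SHIFT cm",(r.inv().apply(np.array([x,y,z])-s["position"])*100).round(2),"TURN deg",np.degrees((r.inv()*T).as_rotvec()).round(2), "q",s["joints"].round(2))
E
python3 plan.py 0.6215 0.2303 0.20 118
```

```text
t0.10 pos [ 0.2687 -0.5639  0.2481] head25.5 F [ 0.1 -0.2 -0.4] w9.167 g0.0
  SHIFT cm [ 66.01 -56.51   4.87] TURN deg [-6.000e-02 -6.000e-02 -9.252e+01] q [ 1.02  0.44  0.02  1.57 -0.01  1.13 -0.08]
```

```bash
python3 -m creep '6 66 -56.5 2 0 0 -92.5;6 66 -56.5 2 0 0 -92.5;6 66 -56.5 2 0 0 -92.5;6 66 -56.5 2 0 0 -92.5;6 66 -56.5 2 0 0 -92.5' 20; python3 plan.py 0.6215 0.2303 0.20 118
```

```text
clock: 0.72
position: [0.3961, -0.2767, 0.2414]
ee_rot: [2.414, 2.01, -0.0]
force: [1.9, -0.1, 0.6]
width: 0.653
gripper_force: 0.0
t0.72 pos [ 0.3961 -0.2767  0.2414] head79.5 F [ 1.9 -0.1  0.6] w6.012 g0.0
  SHIFT cm [53.95 12.97  4.13] TURN deg [-0.000e+00  1.000e-02 -3.845e+01] q [ 0.75  0.23 -0.3   1.9   0.08  1.02  0.23]
```

```bash
python3 -m creep '6 54 13 4 0 0 -38.4;6 54 13 4 0 0 -38.4;6 54 13 4 0 0 -38.4;6 54 13 4 0 0 -38.4;6 54 13 4 0 0 -38.4' >/dev/null; python3 plan.py 0.6215 0.2303 0.13 118
```

```text
t1.35 pos [0.5247 0.0068 0.2188] head117.6 F [ 0.4 -1.7  0.1] w6.023 g0.0
  SHIFT cm [15.31 18.95  8.87] TURN deg [-0.01  0.01 -0.36] q [ 0.3   0.36 -0.55  1.82  0.22  1.02  0.16]
```

```bash
python3 -m creep '6 15.3 18.95 6 0 0 -0.4;6 15.3 18.95 6 0 0 -0.4;6 15.3 18.95 6 0 0 -0.4;6 15.3 18.95 6 0 0 -0.4;6 15.3 18.95 8.5 0 0 -0.4' >/dev/null; python3 -m creep '6 0 0 0 0 0 0'; python3 plan.py 0.6215 0.2303 0.055 118; python3 - <<'E'
import cv2
from cell import vision
from mos import mosaic
t=vision.get_image("top")[:,:,::-1]; s=vision.get_image("side")[:,:,::-1]
cv2.imwrite("pics/t1.png",t);cv2.imwrite("pics/s1.png",s)
mosaic([[(t,(180,120)),(s,(150,220))]],"pics/m1.png",100,100)
E
```

```text
clock: 2.1
position: [0.6197, 0.2283, 0.1314]
ee_rot: [-1.615, -2.691, 0.007]
force: [0.0, -0.4, 0.2]
width: 0.652
gripper_force: 0.0
t2.10 pos [0.6197 0.2283 0.1314] head118.1 F [ 0.  -0.4  0.2] w5.995 g0.0
  SHIFT cm [0.1  0.29 7.64] TURN deg [-0.3  -0.01  0.06] q [-0.12  0.66 -0.5   1.57  0.35  1.01 -0.23]
```

View pics/m1.png

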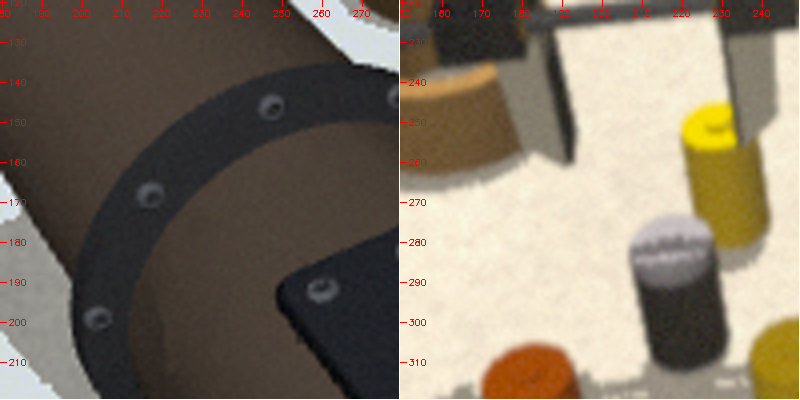

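The arm blocks the top view. In the side view the open fingers straddle the cell, with tips near (190,258) and (237,255), and their path down is free of the yellow cell.

```bash
python3 -m creep '6 0.1 0.3 3.8 -0.3 0 0;6 0.1 0.3 7.6 -0.3 0 0;6 0.1 0.3 7.6 -0.3 0 0;3 0.1 0.3 7.6 -0.3 0 0;3 0.1 0.3 7.6 -0.3 0 0' 20;python3 -m creep '3 0 0 0 0 0 0;3 0 0 0 0 0 0'; python3 plan.py 0.6215 0.2303 0.23 118
```

```text
clock: 2.82
position: [0.6247, 0.2314, 0.0604]
ee_rot: [1.616, 2.688, 0.011]
force: [0.3, 0.0, 0.3]
width: 0.483
gripper_force: 0.0
clock: 3.08
position: [0.6239, 0.2311, 0.0592]
ee_rot: [1.616, 2.69, 0.008]
force: [-1.4, -1.4, 5.5]
width: 0.352
gripper_force: 20.0
t3.08 pos [0.6239 0.2311 0.0592] head118.0 F [-1.4 -1.4  5.5] w3.238 g20.0
  SHIFT cm [  0.04  -0.14 -17.08] TURN deg [ 0.37  0.02 -0.01] q [-0.14  0.74 -0.47  1.62  0.41  0.87 -0.28]
```

```bash
python3 -m creep '3 0 0 -5 0 0 0;3 0 0 -11 0 0 0;3 0 0 -16 0 0 0;3 0 0 -16 0 0 0' ; python3 plan.py 0.5528 0.0037 0.22 118
```

```text
clock: 3.58
position: [0.6246, 0.2321, 0.2232]
ee_rot: [1.614, 2.686, 0.018]
force: [0.2, -0.1, -1.6]
width: 0.353
gripper_force: 19.9
t3.58 pos [0.6246 0.2321 0.2232] head118.0 F [ 0.2 -0.1 -1.6] w3.250 g19.9
  SHIFT cm [-16.8  -17.06   0.1 ] TURN deg [ 0.78  0.03 -0.  ] q [-0.1   0.57 -0.53  1.47  0.31  1.16 -0.19]
```

```bash
python3 -m creep '3 -16.8 -17.1 0 0.5 0 0;3 -16.8 -17.1 0 0.5 0 0;3 -16.8 -17.1 0 0.5 0 0;3 -16.8 -17.1 0 0.5 0 0;3 -16.8 -17.1 0 0.5 0 0'>/dev/null; python3 -m creep '3 0 0 0 0 0 0;3 0 0 0 0 0 0' ; python3 plan.py 0.5528 0.0037 0.175 118
```

```text
clock: 4.45
position: [0.5507, 0.0037, 0.2169]
ee_rot: [-1.614, -2.693, 0.004]
force: [-0.1, -0.4, -1.9]
width: 0.351
gripper_force: 20.0
t4.45 pos [0.5507 0.0037 0.2169] head118.1 F [-0.1 -0.4 -1.9] w3.229 g20.0
  SHIFT cm [-0.1   0.2   4.19] TURN deg [-0.19 -0.05  0.13] q [ 0.3   0.41 -0.55  1.76  0.24  1.05  0.16]
```

```bash
python3 -m creep '3 -0.1 0.2 4.2 -0.2 0 0;3 -0.1 0.2 4.2 -0.2 0 0;3 -0.1 0.2 4.2 -0.2 0 0' >/dev/null; python3 plan.py 0.5528 0.0037 0.130 118; python3 - <<'E'
import cv2
from cell import vision
from mos import mosaic
s=vision.get_image("side")[:,:,::-1]; t=vision.get_image("top")[:,:,::-1]
mosaic([[(s,(255,130)),(t,(280,150))]],"pics/m2.png",95,100)
E
```

```text
t4.83 pos [0.5531 0.003  0.176 ] head118.1 F [ 0.8  0.6 -1.5] w3.301 g19.9
  SHIFT cm [0.07 0.01 4.6 ] TURN deg [ 0.02 -0.02  0.08] q [ 0.29  0.45 -0.53  1.81  0.27  0.96  0.13]
```

View pics/m2.png

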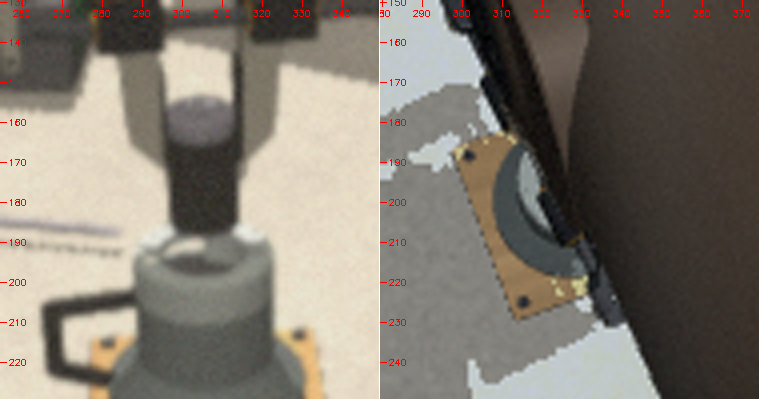

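Side view: the cell (tile 170–237) sits centred over the tube (133–272), with its bottom edge at about y=188. I'll check the fore-aft alignment by projection.

```bash
python3 - <<'E'
from geo import *
from cell import telemetry
p=telemetry.observe()["position"]; print(p)
u=np.array([-.314,.95,0])
c=np.array([*p[:2],0])
print("cell bottom front pred",proj("side",c+u*.0165+[0,0,p[2]-.059]),"obs ~",(255+204/4-.5,130+236/4-.5))
print("cell top centre pred",proj("side",c+[0,0,p[2]+.0]),"obs ~",(255+201/4-.5,130+120/4-.5))
print("rim front top pred",proj("side",np.array([.5528,.0037,.1])+u*.033))
E
```

```text
[0.5535 0.0026 0.1766]
cell bottom front pred [304.2666 188.583 ] obs ~ (305.5, 188.5)
cell top centre pred [303.7147 156.17  ] obs ~ (304.75, 159.5)
rim front top pred [304.4203 201.7152]
```

```bash
python3 -m creep '3 0.05 0 2.4 0 0 0;3 0.05 0 4 0 0 0;3 0.05 0 4.8 0 0 0;3 0.05 0 4.8 0 0 0;3 0.05 0 4.8 0 0 0'; python3 plan.py 0.5528 0.0037 0.128 118
```

```text
clock: 5.55
position: [0.5529, 0.0025, 0.1278]
ee_rot: [1.618, 2.692, 0.001]
force: [0.1, 0.7, -1.1]
width: 0.355
gripper_force: 19.9
t5.55 pos [0.5529 0.0025 0.1278] head118.0 F [ 0.1  0.7 -1.1] w3.265 g19.9
  SHIFT cm [ 0.11  0.05 -0.02] TURN deg [ 0.04  0.02 -0.  ] q [ 0.27  0.51 -0.51  1.86  0.32  0.86  0.09]
```

No contact on entry. Now I'll release, raise and look.

```bash
python3 -m creep '5 0 0 0 0 0 0;6 0 0 0 0 0 0;6 0 0 0 0 0 0;6 0 0 -5 0 0 0;6 0 0 -10 0 0 0' >/dev/null; python3 plan.py 0.463 -0.2195 0.20 151; python3 - <<'E'
import cv2
from cell import vision
from mos import mosaic
s=vision.get_image("side")[:,:,::-1]
mosaic([[(s,(265,160)),(s,(340,145))]],"pics/m3.png",75,75,5)
E
```

```text
t6.17 pos [0.5521 0.0024 0.2282] head118.0 F [1.5 0.6 0.5] w6.043 g0.0
  SHIFT cm [-15.41 -18.28   2.82] TURN deg [ -0.04  -0.06 -32.99] q [ 0.31  0.4  -0.55  1.74  0.23  1.07  0.17]
```

View pics/m3.png

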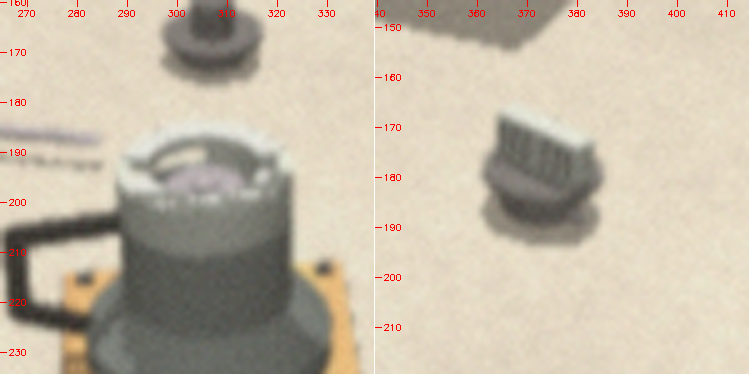

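The cell dropped in, and its steel top shows at about (305,195), just below the rim. The cap is unmoved. I'll refine the cap pose from the bright bar top in the first top image while the arm moves there.

```bash
python3 -m creep '5 -15.4 -18.3 1 0 0 -33;5 -15.4 -18.3 1 0 0 -33;5 -15.4 -18.3 1 0 0 -33;5 -15.4 -18.3 1 0 0 -33;5 -15.4 -18.3 1 0 0 -33' >/dev/null; python3 plan.py 0.463 -0.2195 0.12 151
python3 - <<'E'
from geo import *
t=cv2.imread("pics/top0.png"); g=cv2.cvtColor(t,cv2.COLOR_BGR2GRAY)
print(g[222:252,404:428:1])
E
```

```text
t6.85 pos [ 0.4603 -0.2253  0.2164] head150.5 F [0.8 1.1 0.1] w5.028 g0.0
  SHIFT cm [0.04 0.66 9.64] TURN deg [-0.15 -0.06 -0.52] q [ 0.83  0.36 -0.62  1.85  0.25  1.02  1.16]
[[114 114 115 113 115 114 113 114 114 112 113 112 114 114 114 114 114 113
  114 114 114 114 114 114]
 [113 114 112 113 114 113 112 114 112 113 113 113 114 114 112 113 114 114
  114 114 114 115 113 112]
 [113 114 114 114 114 113 113 115 111 110 112 111 113 113 114 113 113 112
  113 113 114 113 114 114]
 [116 113 113 115 113 113 112 112  85  71  87  97  96 111 111 112 113 113
  113 114 113 113 113 115]
 [114 113 115 114 111 112  92  93  89  87  86  84  90  85  75  87 103 114
  112 112 114 114 114 113]
 [114 110 112 109  70  88  86  86  87  86  85  81  81  46  25 113 115 112
  104 113 114 113 113 113]
 [111  78  75  67  86  86  87  86  85  86  83  41  31  19  67 113 113 115
  114 109 111 114 114 114]
 [ 74  70  65  88  87  87  85  85  86  84  43  41  31  30 113 115 115 113
  114 113  84 113 115 114]
 [ 73  47  91  87  87  87  86  88  85  48  43  21  22  62 113 113 114 115
  115 102  98 113 113 114]
 [ 56  74  86 
[... 1407 characters left out ...]
71  72  59  40  44  40  46  42  39 102 111  65  85  87  87  87  87
   96 112 114 112 113 114]
 [ 79  79  75  73  74  57  43  81  73  65  64  86  85  87  86  88  94  91
  111 113 113 114 112 112]
 [113 113  80  75  74  74  59  44  67  85  91  89  89  96  89  90 114 113
  112 113 112 114 113 112]
 [113 114 114  81  80  80  77  79  79  67  64  89  91 114 111 115 113 114
  113 113 114 113 113 115]
 [114 112 114 113 113 114 113 114 114 114 115 114 115 113 113 114 113 114
  112 113 114 113 113 113]
 [113 113 113 114 113 115 115 112 111 112 112 112 112 113 114 113 112 113
  113 114 114 113 114 114]
 [113 113 114 112 114 114 113 111 113 114 113 113 114 114 113 114 114 115
  113 114 114 113 113 112]]
```

```bash
python3 - <<'E'
from geo import *
print(onz("top",(417.6,235.95),.047),onz("top",(415.3,236),.023),onz("side",(373.8,169.8),.047))
A=onz("top",(422.2,227.6),.047);B=onz("top",(413,244.3),.047);print(np.degrees(np.arctan2(*(A-B)[[1,0]])),np.linalg.norm(A-B))
E
python3 -m creep '5 0 0.45 7 0 0 -1; 5 0 0.45 9 0 0 -1;5 0 0.45 9 0 0 -1'>/dev/null; python3 plan.py 0.464 -0.2215 0.05 151.5
python3 - <<'E'
import cv2
from cell import vision
from mos import mosaic
s=vision.get_image("side")[:,:,::-1]; t=vision.get_image("top")[:,:,::-1]
mosaic([[(s,(330,125)),(t,(370,195))]],"pics/m4.png",80,80,5)
E
```

```text
[ 0.4639 -0.2222  0.047 ] [ 0.4653 -0.2229  0.023 ] [ 0.462  -0.2167  0.047 ]
-29.50652400274705 0.048103005175479156
t7.22 pos [ 0.4644 -0.2143  0.1256] head152.1 F [-0.6  0.1  0.3] w5.053 g0.0
  SHIFT cm [-0.34 -0.65  7.56] TURN deg [ 0.01 -0.22  0.55] q [ 0.77  0.47 -0.59  1.95  0.35  0.83  1.08]
```

View pics/m4.png

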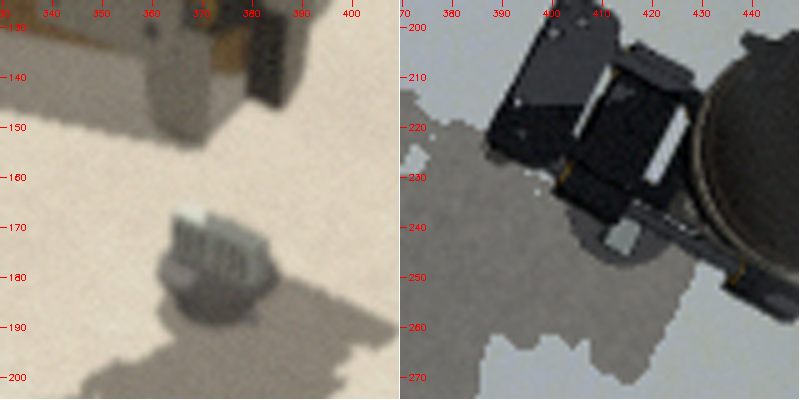

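The fingers straddle the bar in the side view (bar top at about (373,170)), and in the top view the yaw matches. I'll settle, re-plan and descend.

```bash
python3 -m creep '5 -0.3 -0.65 3 0 0 0.5;5 -0.3 -0.65 4 0 0 0.5;5 -0.3 -0.65 4 0 0 0.5;5 -0.3 -0.65 4 0 0 0.5'>/dev/null; python3 plan.py 0.464 -0.2215 0.049 151
```

```text
t7.83 pos [ 0.4657 -0.2226  0.0883] head151.5 F [ 0.7 -0.8 -0.1] w4.989 g0.0
  SHIFT cm [0.2  0.01 3.93] TURN deg [0.01 0.09 0.52] q [ 0.75  0.52 -0.55  1.98  0.4   0.75  1.04]
```

```bash
python3 -m creep '5 0.15 0 2 0 0 0.5;5 0.15 0 3.7 0 0 0.5;5 0.15 0 3.9 0 0 0.5;5 0.15 0 3.9 0 0 0.5'>/dev/null; python3 plan.py 0.464 -0.2215 0.049 151
```

```text
t8.32 pos [ 0.4639 -0.2219  0.0484] head151.0 F [0.5 0.3 1.1] w5.034 g0.0
  SHIFT cm [ 0.01  0.04 -0.06] TURN deg [ 0.   -0.    0.01] q [ 0.72  0.58 -0.51  2.01  0.45  0.66  0.98]
```

```bash
python3 -m creep '0.8 0 0 0 0 0 0;0.8 0 0 0 0 0 0;0.8 0 0 0 0 0 0;0.8 0 0 0 0 0 0;0.8 0 0 -1 0 0 0' 40; python3 -m creep '0.8 0 0 -5 0 0 0;0.8 0 0 -10 0 0 0;0.8 0 0 -14.5 0 0 0;0.8 0 0 -14.5 0 0 0'; python3 plan.py 0.5528 0.0037 0.19 -157.6
```

```text
clock: 8.95
position: [0.463, -0.2218, 0.058]
ee_rot: [-0.786, -3.04, -0.0]
force: [0.2, 0.0, -0.1]
width: 0.146
gripper_force: 40.0
clock: 9.45
position: [0.4656, -0.2224, 0.2072]
ee_rot: [0.785, 3.035, -0.002]
force: [0.2, 0.7, -1.2]
width: 0.152
gripper_force: 40.0
t9.45 pos [ 0.4656 -0.2224  0.2072] head151.0 F [ 0.2  0.7 -1.2] w1.401 g40.0
  SHIFT cm [ 3.35 24.    1.7 ] TURN deg [ -0.16   0.37 -51.41] q [ 0.83  0.37 -0.63  1.86  0.26  0.99  1.15]
```

```bash
python3 -m creep '0.8 3.4 24 1.7 0 0 -51.4;0.8 3.4 24 1.7 0 0 -51.4;0.8 3.4 24 1.7 0 0 -51.4;0.8 3.4 24 1.7 0 0 -51.4;0.8 3.4 24 1.7 0 0 -51.4'>/dev/null;  python3 plan.py 0.5528 0.0037 0.19 -157.6
python3 - <<'E'
import cv2
t=cv2.imread("pics/top0.png"); g=cv2.cvtColor(t,cv2.COLOR_BGR2GRAY)
print("rows 178..211 cols 312..345")
for r in g[178:212,312:346]: print(*["%3d"%v for v in r])
E
```

```text
t10.07 pos [0.5504 0.0103 0.1858] head-156.8 F [-0.6 -0.9 -1.3] w1.381 g40.0
  SHIFT cm [ 0.04 -0.7  -0.42] TURN deg [0.18 0.06 0.76] q [ 0.49  0.52 -0.86  1.79  0.45  1.04  1.44]
rows 178..211 cols 312..345
 75  76  74  74  75  57  10   4   8  14  15  50 100 102 101 103 102 105 104 104 104 105 103 105 104 104 105 106 105 103 106  70 114 112
 74  75  77  73  72  73  17   3  10  14  12   8  98 102 103 104 103 105 103 105 104 103 104 103 106 103 105 105 104 102 103 102 112 114
 74  74  71  51  60  66  32  11  10  10  16  20  55  93  94  96  98 106  96 103 106 103 103 103 104 103 103 102 102 103 102 102 111 112
 73  60  68  63  68  63  37   5   7  19  22  67  69 101 115  89 112 113 113 105 112  90  96 104 101 101 102 102 102 103 104 105  98 112
 66  62  64  62  99  66  65  18  27  68  68 113 112 112 109  87 112 114 115 108 107 114 113 112  95 102 103 104 103 102 102 105 107 111
102  66  65  67  64  68  37  61  89 114 112 112  80  79  62  63 113 114 114 112 113 114 114 113 102  90  94 101 102 104 104 105 107  69
105  72  68  51  37  36  45  97 113 114  78  81  53  42  42  60 111 112 114 
[... 3031 characters left out ...]
  67  68  67  66  81
 39  41  40  43  42  39  23  20  30  38  53  66  92 110 112 111 112 113 111 112 110 110  74  75  41  37  72  66  69  67  67  67  68  98
 40  39  42  38  41  41  38  21  20  20  27  37  53  54  75  65  84  91  94  72  72  38  36  31  43  70  68  65  67  68  67  66  68 108
 41  39  39  41  42  43  42  41  29  22  22  23  27  34  32  37  34  33  35  29  31  29  31  53  69  63  66  65  67  66  65  68  88 110
 42  42  39  42  39  38  41  42  45  37  26  22  22  24  27  22  24  24  25  24  31  52  50  68  66  66  65  67  67  65  67  79 110 109
 37  40  39  39  43  41  40  41  41  40  42  38  34  28  30  28  29  30  40  39  59  67  65  66  65  68  66  64  67  67  65  99 109 110
```

```bash
python3 -m creep '0.8 0 -0.6 0 0 0 1.5;0.8 0 -0.6 0 0 0 1.5;0.8 0 -0.6 0 0 0 1.5;0.8 0 -0.6 0 0 0 1.5'>/dev/null;  python3 plan.py 0.5527 0.0033 0.156 -158.5
```

```text
t10.57 pos [ 0.5524 -0.0016  0.1863] head-159.2 F [ 0.8 -0.1 -0.5] w1.372 g40.0
  SHIFT cm [-0.2   0.45  3.03] TURN deg [-0.02  0.   -0.7 ] q [ 0.5   0.52 -0.85  1.78  0.45  1.04  1.43]
```

```bash
python3 -m creep '0.8 -0.2 0.45 1.5 0 0 -0.7;0.8 -0.2 0.45 3 0 0 -0.7;0.8 -0.2 0.45 3 0 0 -0.7;0.8 -0.2 0.45 3 0 0 -0.7;0.8 -0.2 0.45 3 0 0 -0.7'>/dev/null;  python3 plan.py 0.5527 0.0033 0.149 -158.5
python3 - <<'E'
import cv2
from cell import vision
from mos import mosaic
s=vision.get_image("side")[:,:,::-1]; t=vision.get_image("top")[:,:,::-1]
cv2.imwrite("pics/s5.png",s)
mosaic([[(s,(265,145)),(t,(285,155))]],"pics/m5.png",80,80,5)
E
```

```text
t11.20 pos [0.5531 0.0038 0.1565] head-158.4 F [-0.2 -0.6 -0.6] w1.425 g40.0
  SHIFT cm [ 0.06 -0.03  0.75] TURN deg [-0.01  0.03  0.09] q [ 0.48  0.55 -0.83  1.81  0.48  0.99  1.4 ]
```

View pics/m5.png

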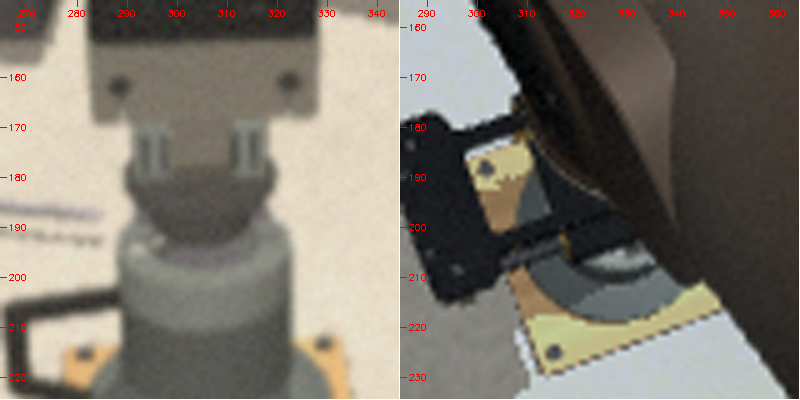

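The side view shows the flange spanning tile x 123–277 and the tube 118–291, so the cap looks about 1 px to the left. I'll check this against the expected projection.

```bash
python3 - <<'E'
from geo import *
from cell import telemetry
p=telemetry.observe()["position"]; print(p)
print("flange", proj("side",[*p[:2],p[2]-.0484+.0205])[0], "tube below rim",proj("side",[.5527,.0033,.085])[0], "tube at mouth xy=TCP",proj("side",[*p[:2],.085])[0])
s=cv2.cvtColor(cv2.imread("pics/s5.png"),cv2.COLOR_BGR2GRAY)
for r in (178,180,182,205,207,209): print(r,"L",s[r,284:294],"R",s[r,316:328])
E
```

```text
[0.5531 0.0038 0.1565]
flange 304.37604952148524 tube below rim 305.18151154927006 tube at mouth xy=TCP 304.92613918101085
178 L [170 168 165 162 157 140  99  81  92  82] R [ 83  89  74  92 134 163 168 165 167 168 166 166]
180 L [167 167 171 166 159 133  87  73  83  82] R [ 77  77  70  84 124 159 168 168 166 166 166 167]
182 L [170 168 169 167 160 139  88  64  65  67] R [ 63  65  65  93 144 166 171 171 171 169 166 167]
205 L [43 45 46 41 51 64 76 82 86 86] R [ 86  87  85  81  77  72  76 120 161 170 169 170]
207 L [100 115 132 137 124  86  68  74  79  86] R [ 87  80  75  74  65  61  78 117 160 172 170 173]
209 L [167 167 171 169 156  96  60  57  63  64] R [ 69  70  67  63  61  60  77 116 162 171 171 171]
```

```bash
python3 plan.py 0.5522 0.0034 0.149 -158.5;  python3 -m creep '0.8 0.1 -0.05 0.4 0 0 0;0.8 0.1 -0.05 0.8 0 0 0;0.8 0.1 -0.05 1.1 0 0 0;0.8 0.1 -0.05 1.1 0 0 0';python3 plan.py 0.5522 0.0034 0.1425 -158.5
```

```text
t11.30 pos [0.5531 0.0038 0.1565] head-158.4 F [ 0.5  0.3 -0.4] w1.398 g40.0
  SHIFT cm [ 0.09 -0.    0.75] TURN deg [-0.02  0.04  0.09] q [ 0.48  0.55 -0.83  1.81  0.48  0.99  1.4 ]
clock: 11.8
position: [0.5519, 0.0029, 0.1448]
ee_rot: [0.589, -3.085, -0.0]
force: [1.0, -0.5, 0.1]
width: 0.149
gripper_force: 40.0
t11.80 pos [0.5519 0.0029 0.1448] head-158.4 F [ 1.  -0.5  0.1] w1.369 g40.0
  SHIFT cm [-0.05  0.04  0.23] TURN deg [ 0.01 -0.03  0.1 ] q [ 0.47  0.57 -0.82  1.83  0.5   0.97  1.39]
```

```bash
python3 -m creep '0.8 0 0 0.2 0 0 0;0.8 0 0 0.4 0 0 0;0.8 0 0 0.4 0 0 0;0.8 0 0 0.4 0 0 0';python3 plan.py 0.5522 0.0034 0.1304 -158.5
```

```text
clock: 12.3
position: [0.5521, 0.0029, 0.1412]
ee_rot: [0.589, -3.086, 0.0]
force: [0.5, -0.7, -0.8]
width: 0.151
gripper_force: 40.0
t12.30 pos [0.5521 0.0029 0.1412] head-158.4 F [ 0.5 -0.7 -0.8] w1.390 g40.0
  SHIFT cm [-0.03  0.04  1.08] TURN deg [-0.  -0.   0.1] q [ 0.47  0.57 -0.82  1.83  0.5   0.96  1.38]
```

```bash
python3 -m creep '0.8 0 0 0.2 0 0 0;0.8 0 0 0.4 0 0 0;0.8 0 0 0.6 0 0 0;0.8 0 0 0.8 0 0 0;0.8 0 0 0.8 0 0 0';python3 plan.py 0.5522 0.0034 0.1304 -158.5
```

```text
clock: 12.92
position: [0.5524, 0.003, 0.1335]
ee_rot: [-0.588, 3.085, -0.0]
force: [-0.5, -0.7, 7.1]
width: 0.152
gripper_force: 40.0
t12.93 pos [0.5524 0.003  0.1335] head-158.4 F [-0.5 -0.7  7.1] w1.403 g40.0
  SHIFT cm [0.01 0.04 0.31] TURN deg [-0.02  0.04  0.1 ] q [ 0.47  0.58 -0.81  1.84  0.51  0.95  1.38]
```

```bash
python3 -m creep '0.8 0 0 0.15 0 0 0;0.8 0 0 0.3 0 0 0;0.8 0 0 0.4 0 0 0;0.8 0 0 0.4 0 0 0';python3 plan.py 0.5522 0.0034 0.1304 -158.5
```

```text
clock: 13.42
position: [0.5525, 0.0031, 0.1303]
ee_rot: [-0.588, 3.085, -0.001]
force: [-3.8, -1.2, 14.1]
width: 0.15
gripper_force: 40.0
t13.43 pos [0.5525 0.0031 0.1303] head-158.4 F [-3.8 -1.2 14.1] w1.380 g40.0
  SHIFT cm [ 0.02  0.04 -0.01] TURN deg [-0.06  0.06  0.09] q [ 0.46  0.58 -0.81  1.84  0.52  0.94  1.37]
```

```bash
sed -i 's/"F",s/"M",s["ft_torque"].round(2),"F",s/' plan.py; python3 -m creep '0.8 0 0 0 0 0 5;0.8 0 0 0 0 0 12;0.8 0 0 0 0 0 20;0.8 0 0 0 0 0 28;0.8 0 0 0 0 0 28' >/dev/null;python3 plan.py 0.5525 0.0031 0.1303 116.5
```

```text
t14.05 pos [0.5533 0.0033 0.1303] head173.5 M [ 0.03 -0.1   0.01] F [-0.8 -0.1 10.1] w1.363 g40.0
  SHIFT cm [ 0.07 -0.03  0.  ] TURN deg [ 0.09  0.15 56.99] q [ 0.38  0.54 -0.68  1.85  0.43  0.9   0.96]
```

```bash
python3 -m creep '0.8 0 0 0.03 0 0 8;0.8 0 0 0.03 0 0 16;0.8 0 0 0.03 0 0 25;0.8 0 0 0.03 0 0 34;0.8 0 0 0.03 0 0 42' >/dev/null;python3 -m creep '0.8 0 0 0 0 0 0' >/dev/null; python3 plan.py 0.5525 0.0031 0.1300 116.5
```

```text
t14.80 pos [0.5536 0.0032 0.1303] head131.5 M [-0.08 -0.08 -0.02] F [-0.3  0.  12.1] w1.385 g40.0
  SHIFT cm [ 0.06 -0.09  0.03] TURN deg [ 0.16  0.12 14.98] q [ 0.26  0.5  -0.5   1.86  0.31  0.86  0.33]
```

```bash
python3 -m creep '0.8 0 0 0.03 0 0 5;0.8 0 0 0.03 0 0 10;0.8 0 0 0.03 0 0 13;0.8 0 0 0.03 0 0 15;0.8 0 0 0.03 0 0 17' >/dev/null;python3 -m creep '0.8 0 0 0 0 0 0;0.8 0 0 0 0 0 0' >/dev/null; python3 plan.py 0.5525 0.0031 0.1300 116.5
```

```text
t15.68 pos [0.5534 0.0029 0.1303] head114.6 M [-0.3   0.48  0.34] F [-2.5 -1.7 17.6] w1.365 g40.1
  SHIFT cm [ 0.05 -0.07  0.03] TURN deg [ 0.15  0.11 -1.88] q [ 0.21  0.49 -0.42  1.86  0.26  0.84  0.08]
```

```bash
python3 -m creep '0.8 0 0 0.1 0 0 0;0.8 0 0 0.1 0 0 0;0.8 0 0 0.1 0 0 0;0.8 0 0 0.1 0 0 0'>/dev/null; python3 plan.py 0.5525 0.0031 0.1300 116.5
python3 - <<'E'
import cv2
from cell import vision
from mos import mosaic
s=vision.get_image("side")[:,:,::-1]
mosaic([[(s,(245,120)),(s,(180,250))]],"pics/m6.png",80,80,5)
E
```

```text
t16.18 pos [0.5533 0.0029 0.1302] head114.6 M [-0.44  1.4   0.3 ] F [-6.9 -1.1 28.1] w1.340 g40.1
  SHIFT cm [ 0.05 -0.07  0.02] TURN deg [ 0.16  0.14 -1.88] q [ 0.21  0.49 -0.42  1.86  0.26  0.84  0.08]
```

View pics/m6.png

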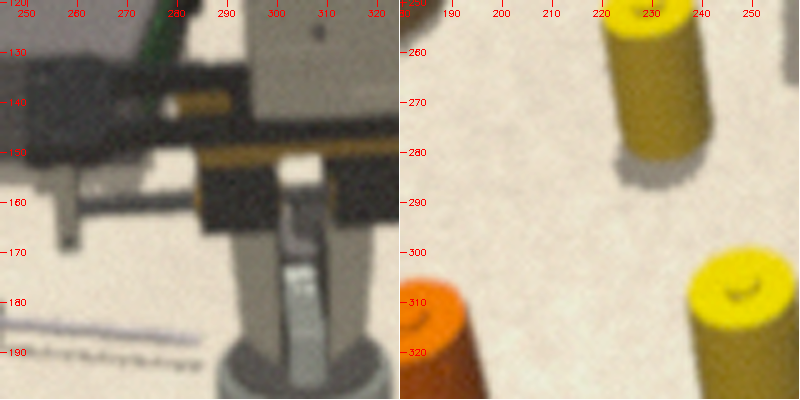

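The flange lies on the rim with the bar end-on to the camera, gripped at about (305,180). The z reading held while the press rose to 28 N, and the turn is at the stop. I'm handing the job in.

```bash
python3 -c "
from cell import job
print(job.sign_off())"
```

```text
the job is handed in; nothing more can be done
None
```

I put the large cell in the tube and fitted the cap, then handed the job in at about 16 s with the cap turned to the stop, still gripped at 40 N and pressed onto the rim with about 28 N; no verdict came back.

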